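# Hold the potter's tool box open

### The arm

A 6-joint arm with a two-finger parallel gripper is mounted at the origin on the work surface. World frame = base frame: x ahead of the robot, y to its left, z up, the work surface at z = 0. Lengths are in mm, angles in rad, forces in N, time in s.
With the tool pointing down it reaches from about 400 to 925 mm from the base axis. Payload 12.5 kg.
Tool frame: the origin (TCP) lies midway between the tips of the shut fingers; the grasp point (between the pads) lies 19 mm behind it; z points along the fingers, y is the line along which they close (so a half turn about z gives the same grasp; the last joint's range is limited). The gripper opens to 95 mm and grips with 3 to 60 N. Pads are 20 mm wide; open, the fingers measure 119 mm over their backs; the gripper's body (75 mm by 180 mm) begins 59 mm behind the grasp point.
Start: joints at [1.097, 0.491, 1.559, -0, 1.092, -0.106], TCP at [224.712, 583.225, 214.661] pointing down, gripper open.
Joint ranges: [-3.1, 3.1], [-0.84, 2.19], [0.05, 2.79], [-1.13, 4.28], [0.06, 2.93], [-2.69, 2.69]. Speed limits (rad/s): [2.22, 2.22, 2.79, 3.14, 3.14, 3.14].

### API

Orientations are given as [roll, pitch, yaw] about the fixed x, y, z axes, in that order (R = Rz(yaw) Ry(pitch) Rx(roll)).
In Python, from cell import state, read_camera, camera_info, env gives the robot as it stands.
- The arm moves only by the tool move_arm, never from a script. Its argument "commands" is a list of rows, each a list of 3 entries, a list of its own where there are three numbers: the shift along the world's x, y, z in cm, then the turn, a rotation vector about the world's x, y, z in degrees, then the opening, from 0 (shut) to 1 (fully open). A call has 1 to 10 rows; each row shifts and turns the commanded pose from where the row before left it; what a row does not reach is not made up. A row lasts 1/10 s, in which the tool goes at most 50 mm and 8.59 degrees, less where a joint would pass 70% of its speed; a pose out of reach is approached as far as the arm can. A call with a gripper value outside its range is refused whole. The fingers move at their own pace and stop on an object; the grip force is fixed at half the most. Time passes only in rows, so rows that do not move let the fingers close. It gives the time, the measured TCP pose, the force, the opening and the grip force at its end, in the units of the state.
- state(): the state, without advancing time (a new reading comes with each control period).
- read_camera(name): name is "scene" or "side" or "wrist"; returns the picture (480x640x3 uint8, blue, green, red); there is no depth.
- camera_info(name): a dict with "K" (3x3 intrinsics, pixels), "k1" (the pictures are not rectified: a ray, as slopes to the right and down, at radius r is drawn at 1 + k1 r^2 times it, then the intrinsics apply), "cam_to_world" (4x4, takes a point from camera to world coordinates). Camera axes: x right, y down, z forward; pixel columns grow to the right and rows downward; lengths in mm; the calibration is good to about 2 mm. A picture is of the moment at which its call begins: read the wrist's pose just before it. camera_info takes no time and is no camera call; for the wrist camera it gives the pose at the moment of the call.
- env.job_done(): hands the job in; it is judged then, once.
The state is a dict: "t": time; "joints": joint angles; "qvel": joint speeds; "tau": joint torques, N m; "eef_pos": TCP position; "tcp_rot": TCP orientation; "ft_force": force on the tool from outside, world axes, zero at the start; "moment": the same for the moment, N m; "opening": opening from 0.0 (shut) to 1.0 (fully open); "grip_force": force on a finger pad.
Only numpy, scipy, OpenCV 4.12 (cv2) and the standard library are available. Lean on these libraries where they do the work, as an engineer would, in place of code of your own. Each camera call takes 0.05 s, during which the arm holds its last target. There are 200 camera calls.

### The job

I need both hands in the tool box, so please open it and keep the lid up for me. With the lid still down, first slide the clear cover fully shut over the compartment of small stamps in the lid, so that they stay in; then raise the lid to 45 degrees and finish still holding it there, steady, because it falls shut when let go. Do not swing the lid up past upright, and leave the mugs, the jar and the cup standing where they are.

Things in the scene. Friction and masses are not known exactly. Their poses are not given: they have to be found in the camera images.
- toolbox: Dark green plastic tool box, fixed to the bench, 240 (x) x 420 (y) x 110 mm high without its lid. Origin: centre of its underside. Its own -x side is the front, towards the robot (turned by up to 0.35 rad); y runs along its length, z up. Two orange latches hang open, flat on the front face, 135 mm either side of the middle.
- lid (a joint): Opening angle of the dark grey lid in rad: 0 shut, positive as its front edge rises (45 degrees = 0.785), range 0 to 1.9. About 0.6 kg (varies); hardly any friction: it falls shut whenever it is let go below about 1.3. The lid is 242 x 424 x 36 mm, with a black carry handle (a round bar of 18 mm along y, its axis 76 mm above the lid's underside) across its middle.
- lid_hinge (a point): Point on the lid's hinge line, in the middle of the tool box's far long edge, 110 mm above the bench. The hinge line runs along the tool box's y. Its axes turn with the lid: x from the front edge towards the hinge, z out of the lid's top face.
- lid_tab (a point): Point in the orange lift tab in the middle of the lid's front edge, 262 mm from the hinge line and 13 mm above the lid's underside. The tab is 50 mm wide (along y), 14 mm thick and stands out 36 mm from the lid's front face; this point is 20 mm out, in mid thickness. It can be gripped across its width from above and then turns between the fingers as the lid swings. Axes as lid_hinge.
- compartment (a point): Centre of the floor of the open-topped compartment in the lid, which holds the stamps: 56 (lid's x) x 140 (lid's y) x 24 mm deep, in the front right part of the lid seen from the robot. Axes as lid_hinge.
- cover (a joint): How far the clear cover is slid open, in m: 0 fully shut over the compartment, positive as it slides to the tool box's +y (left seen from the robot), range 0 to 0.135. It runs in rails on the lid's top, friction about 2 N; it stays where it is left.
- cover_rib (a point): Centre of the yellow grip rib standing in the middle of the clear cover (62 x 150 x 3 mm, yellow strips at its two ends). The rib is 40 mm long across the slide (tool box's x), 12 mm thick along the slide (y) and 20 mm high; this point is 10 mm below its top and 10 mm above the cover's upper face. The rails beside it stand 3 mm above the cover. Axes as lid_hinge.
- stamp_a: Small loose round stamp of light wood, 18 mm across, 17 mm high, lying in the compartment. Origin: centre of its foot.
- stamp_b: The same in brass.
- stamp_c: The same in terracotta.
- mug_a: Brown unfired clay mug, 82 mm across, 95 mm high, with a handle, standing beside the tool box; to be left alone. Origin: centre of its foot.
- mug_b: A second such mug, slightly lighter; to be left alone.
- glaze_jar: White closed jar, 72 mm across, 85 mm high, standing beside the tool box; to be left alone. Origin: centre of its foot.
- slip_cup: Amber cup, 84 mm across, 75 mm high, standing beside the tool box; to be left alone. Origin: centre of its foot.

How it is judged (in metres and radians):
On the way, in this order (a step that is already met when the one before it is completed fails the run):
1. the clear cover is slid fully shut (within 4 mm) with the lid still down (value of joint cover below 0.004 m and value of joint lid below 0.06 rad), for 0.2 s.
2. the lid is raised to 45 degrees (within 6) by the robot (value of joint lid between 0.681 and 0.89 rad and contact force between any of the fingers, the arm and lid above 0.5 N), for 0.3 s.
At the end, for the whole second after the job is handed in: The robot is still holding the lid, at rest, at 45 degrees (39 to 51): its fingers or arm bear on the lid with more than 0.5 N. The clear cover is shut within 5 mm and the three stamps are still in the lid's compartment (all of step 2 and velocity of joint lid between -0.08 and 0.08 rad/s and value of joint cover below 0.005 m and x of stamp_a in the frame of compartment between -0.034 and 0.034 m and y of stamp_a in the frame of compartment between -0.076 and 0.076 m and z of stamp_a in the frame of compartment between -0.008 and 0.03 m and x of stamp_b in the frame of compartment between -0.034 and 0.034 m and y of stamp_b in the frame of compartment between -0.076 and 0.076 m and z of stamp_b in the frame of compartment between -0.008 and 0.03 m and x of stamp_c in the frame of compartment between -0.034 and 0.034 m and y of stamp_c in the frame of compartment between -0.076 and 0.076 m and z of stamp_c in the frame of compartment between -0.008 and 0.03 m); the arm keeps its last pose, push and grip.
It fails at once if the lid is raised while the cover is still open (value of joint lid above 0.12 rad and value of joint cover above 0.008 m).
It fails at once if the lid is swung up past upright (over 85 degrees) (value of joint lid above 1.48 rad).
It fails at once if a mug, the jar or the cup is shifted by more than 20 mm or tipped (distance of any of mug_a, mug_b, glaze_jar, slip_cup from where it was at the start of the episode above 0.02 m or angle between any of mug_a, mug_b, glaze_jar, slip_cup's own z axis and vertical above 0.3 rad).
It also fails if it takes over 45 s, if anything falls off the work surface, if the arm or the gripper's body presses on something with over 40 N, if the wrist force passes 120 N, or if a joint passes its speed limit or range.

## Working session

There is one attempt and no reset: what is moved stays moved. The work goes in short steps, Python scripts to look and compute and a tool call to move; the robot and the scene stay as the last step left them, time stands still between calls to the robot, and variables do not carry over. Pictures are saved under pics/ and viewed, at most 10 in all, crops included, and the job is handed in when it is done.

Besides the shell and the picture viewer there is one more tool, called after "Emit:" by a JSON object that holds its "op" and its "data". move_arm: Moves the arm, as the interface text tells. Its arguments: {"type":"object","properties":{"commands":{"type":"array"}},"required":["commands"]}

```bash
mkdir -p pics; cat > h.py <<'E'
import numpy as np, cv2
from cell import state, read_camera, camera_info, env
def ray(ci,u,v):
    K=np.array(ci["K"]);k=ci["k1"];T=np.array(ci["cam_to_world"])
    d=np.array([(u-K[0,2])/K[0,0],(v-K[1,2])/K[1,1]]);r=d.copy()
    for _ in range(20): r=d/(1+k*(r@r))
    return T[:3,3],T[:3,:3]@np.array([r[0],r[1],1])
def plane(ci,u,v,z):
    o,d=ray(ci,u,v); return o+d*(z-o[2])/d[2]
def tri(ci1,p1,ci2,p2):
    o1,d1=ray(ci1,*p1);o2,d2=ray(ci2,*p2)
    s=np.linalg.lstsq(np.c_[d1,-d2],o2-o1,rcond=None)[0]
    a,b=o1+d1*s[0],o2+d2*s[1]; return (a+b)/2,np.linalg.norm(a-b)
def blobs(im,lo,hi,amin=30):
    m=cv2.inRange(cv2.cvtColor(im,cv2.COLOR_BGR2HSV),lo,hi)
    n,_,st,c=cv2.connectedComponentsWithStats(m)
    return [(c[i].round(1).tolist(),st[i].tolist()) for i in range(1,n) if st[i,4]>=amin]
E
python3 - <<'E'
from h import *
np.set_printoptions(precision=3,suppress=True)
s=state();print(s)
for n in("scene","side"):
    im=read_camera(n);cv2.imwrite(f"pics/{n}0.png",im);ci=camera_info(n);print(n,np.array(ci["cam_to_world"]),ci["K"],ci["k1"])
    print("or/yel",blobs(im,(5,120,120),(35,255,255)))
E
```

```text
{'t': 0.0, 'joints': array([ 1.097,  0.492,  1.559,  0.   ,  1.092, -0.106]), 'qvel': array([-0.001,  0.001, -0.001, -0.   , -0.002,  0.002]), 'tau': array([  0.003, -61.266, -25.819,   0.069,   0.048,  -0.   ]), 'eef_pos': array([224.576, 582.998, 214.073]), 'tcp_rot': array([-3.14 , -0.   ,  2.774]), 'ft_force': array([ 0.573, -0.16 ,  0.427]), 'moment': array([ 0.04 , -0.009,  0.   ]), 'grip_force': 0.0, 'opening': 1.000109934211443}
scene [[   0.828    0.445   -0.342  975.128]
 [   0.561   -0.654    0.507 -561.082]
 [   0.002   -0.611   -0.791 1001.962]
 [   0.       0.       0.       1.   ]] [[474.677   0.    319.439]
 [  0.    474.677 241.74 ]
 [  0.      0.      1.   ]] -0.0030375742305566787
or/yel [([417.4, 20.1], [377, 0, 73, 42, 664]), ([331.9, 195.4], [323, 192, 18, 8, 33]), ([299.0, 205.1], [290, 197, 19, 17, 186]), ([316.6, 211.9], [309, 205, 17, 15, 134]), ([301.0, 235.9], [292, 231, 19, 10, 43]), ([113.0, 382.2], [97, 367, 43, 40, 143]), ([128.5, 398.7], [115, 385, 28, 28, 592]), ([25.7, 462.2], [0, 429, 71, 51, 1541])]
side [[  -0.821   -0.386    0.421 -166.547]
 [  -0.571    0.543   -0.616 1123.18 ]
 [   0.009   -0.746   -0.666 1324.31 ]
 [   0.       0.       0.       1.   ]] [[589.958   0.    328.33 ]
 [  0.    589.958 229.039]
 [  0.      0.      1.   ]] -0.1420988754375291
or/yel [([440.6, 153.8], [435, 142, 14, 20, 48]), ([521.0, 150.9], [516, 147, 11, 10, 66]), ([331.0, 230.9], [325, 226, 13, 11, 91]), ([362.0, 242.1], [359, 234, 7, 17, 72]), ([318.8, 248.4], [312, 245, 15, 8, 35]), ([345.2, 251.8], [337, 244, 18, 16, 186])]
```

View pics/scene0.png

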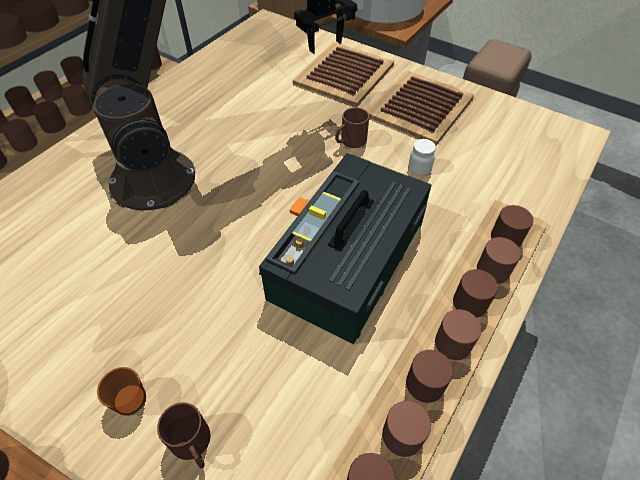

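View pics/side0.png

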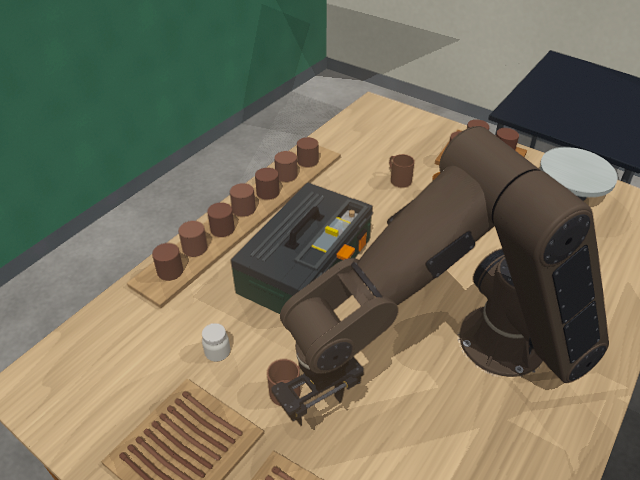

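The scene picture shows the box with its tab at (299,205), the rib at (317,212), and lid corners near (348,155), (431,184), (357,341), (262,268). In the side picture the tab is at (345,252) and the rib at (331,231). The gripper is next to mug_a, above its rim.

```bash
python3 - <<'E'
from h import *
np.set_printoptions(precision=1,suppress=True)
a,b=camera_info("scene"),camera_info("side")
print("tab",tri(a,(299,205.1),b,(345.2,251.8)))
print("rib",tri(a,(316.6,211.9),b,(331,230.9)))
print("corners",[plane(a,*p,146)[:2] for p in((348,155),(431,184),(357,318),(262,268))])
print("side corners",[plane(b,*p,146)[:2] for p in((312,184),(372,207),(234,264),(281,292))])
w=camera_info("wrist");print(np.array(w["cam_to_world"]),w["K"])
for n,p,z in(("muga",(355,113),95),("jar",(424,147),85),("cup",(120,385),75),("mugb",(184,420),95)): print(n,plane(a,*p,z)[:2])
E
```

```text
tab (array([492.6,  67.6, 126.5]), np.float64(4.324964669907091))
rib (array([557.7,  48.5, 160.7]), np.float64(2.8477861752791105))
corners [array([504.9, 270.9]), array([734.7, 297.4]), array([ 778.1, -131.5]), array([ 542.4, -143.2])]
side corners [array([ 749.9, -117.6]), array([ 527. , -131.1]), array([711.5, 309. ]), array([537.9, 315.3])]
[[  0.4   0.9   0.2 161. ]
 [  0.9  -0.3  -0.1 607.6]
 [ -0.    0.2  -1.  384.8]
 [  0.    0.    0.    1. ]] [[359.4   0.  324.8]
 [  0.  359.4 243.4]
 [  0.    0.    1. ]]
muga [394.4 492.9]
jar [634.9 482.8]
cup [ 448.1 -491.3]
mugb [ 610.4 -471.4]
```

Emit:
{"op": "move_arm", "data": {"commands": [[[1.6,-2.6,0.2],[0,0,1.3],1],[[1.6,-2.6,0.2],[0,0,1.3],1],[[1.6,-2.6,0.2],[0,0,1.3],1],[[1.6,-2.6,0.2],[0,0,1.3],1],[[1.6,-2.6,0.2],[0,0,1.3],1],[[1.6,-2.6,0.2],[0,0,1.3],1],[[1.6,-2.6,0.2],[0,0,1.3],1],[[1.6,-2.6,0.2],[0,0,1.3],1],[[1.6,-2.6,0.2],[0,0,1.3],1],[[1.6,-2.6,0.2],[0,0,1.3],1]]}}

```text
t: 1.1
eef_pos: [385.1, 322.1, 234.6]
tcp_rot: [-3.141, -0.0, 3.002]
ft_force: [-0.1, 0.5, 0.3]
opening: 0.997
grip_force: 0.0
```

Emit:
{"op": "move_arm", "data": {"commands": [[[1.6,-2.6,0.2],[0,0,1.3],1],[[1.6,-2.6,0.2],[0,0,1.3],1],[[1.6,-2.6,0.2],[0,0,1.3],1],[[1.6,-2.6,0.2],[0,0,1.3],1],[[1.6,-2.6,0.2],[0,0,1.3],1],[[1.6,-2.6,0.2],[0,0,1.3],1],[[1.6,-2.6,0.2],[0,0,1.3],1],[[1.6,-2.6,0.2],[0,0,1.3],1],[[0,0,0],[0,0,0],1],[[0,0,0],[0,0,0],1]]}}

```text
t: 2.1
eef_pos: [512.5, 115.0, 250.3]
tcp_rot: [3.141, -0.001, -3.103]
ft_force: [-0.4, 0.2, 0.5]
opening: 1.002
grip_force: 0.0
```

```bash
python3 - <<'E'
from h import *
s=state();ci=camera_info("wrist");im=read_camera("wrist");cv2.imwrite("pics/w1.png",im);np.save("ci1.npy",ci,allow_pickle=True)
print(s["eef_pos"],s["tcp_rot"])
print("yel",blobs(im,(20,120,100),(35,255,255)));print("or",blobs(im,(5,150,120),(19,255,255)))
E
```

```text
[512.53825843 114.9632187  250.30146596] [ 3.14138925e+00 -8.45934818e-04 -3.10270321e+00]
yel [([331.0, 289.9], [327, 263, 9, 54, 382]), ([150.5, 293.6], [144, 272, 14, 45, 311]), ([239.1, 295.2], [230, 273, 20, 44, 746]), ([540.4, 333.1], [530, 305, 17, 59, 292]), ([529.0, 359.6], [526, 351, 9, 14, 41])]
or [([268.3, 213.7], [236, 191, 65, 47, 2740]), ([410.2, 204.7], [388, 200, 49, 10, 320]), ([154.9, 217.2], [122, 212, 58, 13, 395]), ([143.9, 290.9], [141, 283, 7, 17, 73])]
```

View pics/w1.png

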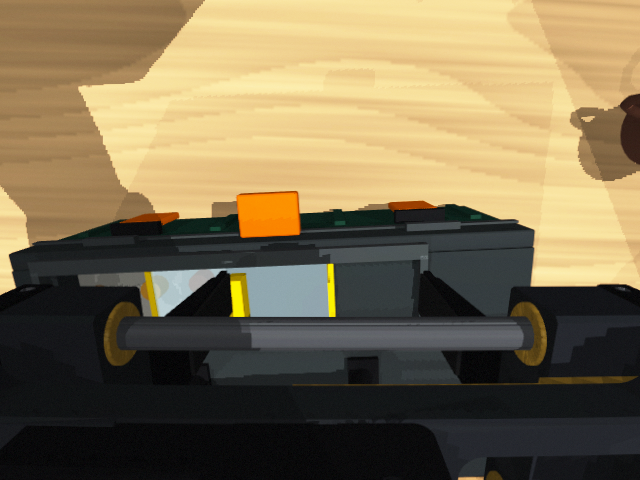

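The wrist view shows the tab at (268,214), the rib at (239,295), cover end strips at (150,293) and (331,290), and the lid's front top edge running from about (15,253) to (533,228). Fingers are left and right of the rib.

```bash
python3 - <<'E'
from h import *
np.set_printoptions(precision=1,suppress=True)
ci=np.load("ci1.npy",allow_pickle=True).item()
for n,p,z in(("tab top L",(238,194),130),("tabR",(298,192),130),("tabRb",(300,235),130),("tabLb",(239,237),130),("stripR",(331,290),151),("stripRt",(331.5,264),151),("stripLt",(149,272),151),("ribtop front L",(231,274),171),("ribtop front R",(245,273),171),("latL",(155,217),90),("latR",(410.2,204.7),90),("lid fr",(533,228),146),("lid fl",(15,253),146),("lid fr",(533,228),140),):
  print(n,plane(ci,*p,z))
a=camera_info("scene");b=camera_info("side")
W=(268.3,213.7)
print("tab tri",tri(ci,W,a,(299,205.1)),tri(ci,W,b,(345.2,251.8)))
E
```

```text
tab top L [479.2  43.3 130. ]
tabR [475.8  91.8 130. ]
tabRb [511.2  94.2 130. ]
tabLb [514.9  43.5 130. ]
stripR [550.6 121.3 151. ]
stripRt [528.8 120.7 151. ]
stripLt [541.2 -24.  151. ]
ribtop front L [533.1  46.7 171. ]
ribtop front R [532.  57. 171.]
latL [508.3 -44.6  90. ]
latR [487.7 193.1  90. ]
lid fr [494.8 278.2 146. ]
lid fl [ 531.3 -135.4  146. ]
lid fr [495.9 281.8 140. ]
tab tri (array([493.2,  66.4, 128.3]), np.float64(3.7710002967012364)) (array([495.4,  67. , 124.3]), np.float64(0.1771428181089368))
```

Emit:
{"op": "move_arm", "data": {"commands": [[[1.5,-2.1,0],[0,0,1],1],[[1.5,-2.1,0],[0,0,1],1],[[1.5,-2.2,0],[0,0,0.8],1],[[0,0,-2],[0,0,0],1],[[0,0,-2],[0,0,0],1],[[0,0,-2],[0,0,0],1],[[0,0,-2],[0,0,0],1],[[0,0,-1.2],[0,0,0],1],[[0,0,0],[0,0,0],1],[[0,0,0],[0,0,0],1]]}}

```text
t: 3.15
eef_pos: [557.8, 51.7, 159.2]
tcp_rot: [3.141, 0.0, -3.051]
ft_force: [0.2, -0.2, 0.5]
opening: 1.002
grip_force: 0.0
```

```bash
python3 - <<'E'
from h import *
s=state();print(s["eef_pos"],s["tcp_rot"],s["ft_force"])
A=read_camera("scene")[150:300,230:450];B=read_camera("side")[150:300,240:460]
cv2.imwrite("pics/c1.png",cv2.resize(np.vstack([A,B]),None,fx=2,fy=2,interpolation=2)[:600])
E
```

```text
[557.8131784   51.74329886 159.15644772] [ 3.14149610e+00  2.97855950e-04 -3.05146416e+00] [ 0.20116617 -0.15870881  0.54248515]
```

View pics/c1.png

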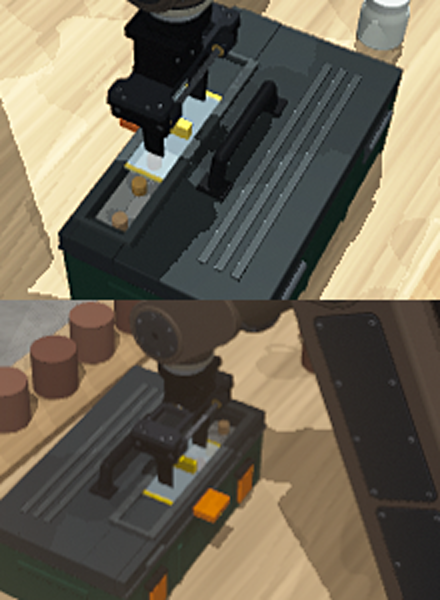

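The rib stands between the two fingers in both views (scene crop about (182,129), side crop about (186,463)). Next I close the fingers on it.

Emit:
{"op": "move_arm", "data": {"commands": [[[0,0,-0.2],[0,0,0],0],[[0,0,0],[0,0,0],0],[[0,0,0],[0,0,0],0],[[0,0,0],[0,0,0],0],[[0,0,0],[0,0,0],0],[[0,0,0],[0,0,0],0],[[0,0,0],[0,0,0],0],[[0,0,0],[0,0,0],0]]}}

```text
t: 4.05
eef_pos: [557.7, 51.2, 156.7]
tcp_rot: [3.142, 0.0, -3.052]
ft_force: [-0.5, -0.0, -0.2]
opening: 0.381
grip_force: 0.0
```

Emit:
{"op": "move_arm", "data": {"commands": [[[0,0,0],[0,0,0],0],[[0,0,0],[0,0,0],0],[[0,0,0],[0,0,0],0],[[0,0,0],[0,0,0],0],[[0,0,0],[0,0,0],0],[[0,0,0],[0,0,0],0]]}}

```text
t: 4.65
eef_pos: [557.7, 51.1, 156.6]
tcp_rot: [-3.142, 0.0, -3.052]
ft_force: [-0.5, -1.2, -0.4]
opening: 0.124
grip_force: 30.0
```

Emit:
{"op": "move_arm", "data": {"commands": [[[0.09,-1,0],[0,0,0],0],[[0.09,-1,0],[0,0,0],0],[[0.09,-1,0],[0,0,0],0],[[0.09,-1,0],[0,0,0],0],[[0,0,0],[0,0,0],0]]}}

```text
t: 5.15
eef_pos: [561.3, 9.5, 156.7]
tcp_rot: [-3.141, -0.0, -3.053]
ft_force: [-0.8, -2.5, -0.0]
opening: 0.125
grip_force: 30.0
```

```bash
python3 - <<'E'
from h import *
A=read_camera("scene")[170:300,230:380]
cv2.imwrite("pics/c2.png",cv2.resize(A,None,fx=4,fy=4,interpolation=2))
E
```

```text
(no output)
```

View pics/c2.png

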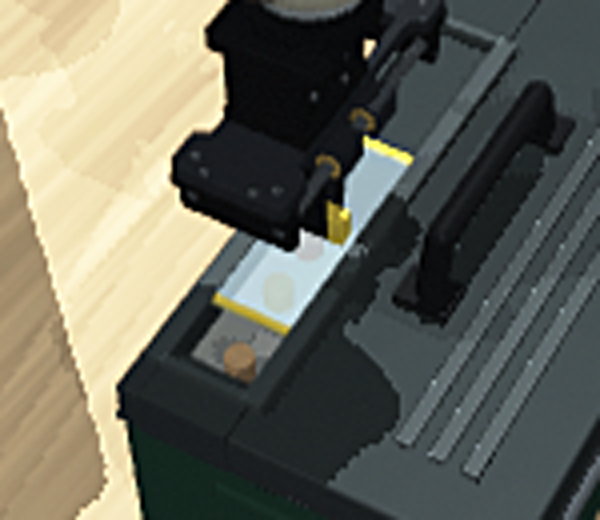

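The cover slides with the rib. Its near strip is at about (250,315) in the crop and the compartment's end at about (220,365), so some 35 mm remains.

Emit:
{"op": "move_arm", "data": {"commands": [[[0.09,-1,0],[0,0,0],0],[[0.09,-1,0],[0,0,0],0],[[0.04,-0.5,0],[0,0,0],0],[[0,0,0],[0,0,0],0]]}}

```text
t: 5.6
eef_pos: [563.4, -14.8, 156.6]
tcp_rot: [-3.141, -0.0, -3.053]
ft_force: [-3.3, -3.6, 0.5]
opening: 0.121
grip_force: 30.0
```

Emit:
{"op": "move_arm", "data": {"commands": [[[0.04,-0.4,0],[0,0,0],0],[[0,0,0],[0,0,0],0]]}}

```text
t: 5.8
eef_pos: [563.7, -18.1, 156.6]
tcp_rot: [-3.141, -0.0, -3.052]
ft_force: [-3.5, -1.4, 2.9]
opening: 0.124
grip_force: 30.0
```

Emit:
{"op": "move_arm", "data": {"commands": [[[0.04,-0.4,0],[0,0,0],0],[[0,0,0],[0,0,0],0]]}}

```text
t: 6.0
eef_pos: [564.1, -22.0, 156.6]
tcp_rot: [3.142, -0.001, -3.052]
ft_force: [-6.1, -1.0, 2.5]
opening: 0.12
grip_force: 30.0
```

Emit:
{"op": "move_arm", "data": {"commands": [[[0,-0.5,0],[0,0,0],0],[[0,0,0],[0,0,0],0]]}}

```text
t: 6.2
eef_pos: [564.5, -27.3, 156.6]
tcp_rot: [-3.141, 0.0, -3.052]
ft_force: [-3.3, -1.8, 0.6]
opening: 0.125
grip_force: 30.0
```

Emit:
{"op": "move_arm", "data": {"commands": [[[0.03,-0.5,0],[0,0,0],0],[[0,0,0],[0,0,0],0]]}}

```text
t: 6.4
eef_pos: [564.9, -31.9, 156.6]
tcp_rot: [3.141, 0.001, -3.052]
ft_force: [-1.4, 2.0, 0.6]
opening: 0.126
grip_force: 30.0
```

Emit:
{"op": "move_arm", "data": {"commands": [[[0.03,-0.3,0],[0,0,0],0],[[0,0,0],[0,0,0],0]]}}

```text
t: 6.6
eef_pos: [564.9, -32.2, 156.6]
tcp_rot: [3.137, 0.0, -3.053]
ft_force: [-0.5, 22.0, 2.0]
opening: 0.124
grip_force: 30.0
```

Emit:
{"op": "move_arm", "data": {"commands": [[[0,0,0],[0,0,0],1],[[0,0,0],[0,0,0],1],[[0,0,1],[0,0,0],1],[[0,0,2],[0,0,0],1],[[0,0,3],[0,0,0],1],[[-1.8,2.5,0],[0,0,0],1],[[-1.8,2.5,0],[0,0,0],1],[[-1.9,2.5,0],[0,0,0],1],[[-1.9,2.5,0],[0,0,0],1],[[0,0,0],[0,0,0],1]]}}

```text
t: 7.6
eef_pos: [489.4, 66.9, 217.7]
tcp_rot: [3.142, 0.001, -3.05]
ft_force: [0.2, -0.8, 0.1]
opening: 0.906
grip_force: 0.0
```

```bash
python3 - <<'E'
from h import *
np.set_printoptions(precision=1,suppress=True)
s=state();ci=camera_info("wrist");W=read_camera("wrist");S=read_camera("scene");B=read_camera("side")
print(s["eef_pos"],s["opening"])
f=lambda im,lo,hi:[(c,st) for c,st in blobs(im,lo,hi,60)]
w=f(W,(5,150,120),(19,255,255));print("w or",w);print("w yel",f(W,(20,120,100),(35,255,255)))
t=max(w,key=lambda q:q[1][4])[0];p=plane(ci,*t,130);print("tab",p)
for n,im in(("scene",S),("side",B)): print(n,f(im,(5,150,120),(19,255,255)))
m=np.hstack([cv2.resize(S[160:300,230:400],None,fx=2.3,fy=2.3,interpolation=2),cv2.resize(W,(409,322))]);cv2.imwrite("pics/c3.png",m)
E
```

```text
[489.4  66.9 217.7] 0.9062415175569738
w or [([324.6, 253.1], [291, 229, 68, 50, 3238]), ([183.1, 241.6], [154, 235, 59, 14, 544]), ([464.8, 243.3], [437, 237, 59, 14, 561])]
w yel [([520.2, 333.2], [511, 305, 15, 58, 251]), ([280.6, 361.8], [277, 350, 8, 25, 195])]
tab [493.8  67.  130. ]
scene [([298.4, 205.9], [290, 197, 19, 19, 185]), ([113.1, 383.1], [97, 367, 43, 41, 139]), ([128.7, 398.5], [115, 385, 29, 28, 614]), ([31.8, 463.5], [0, 429, 71, 51, 593])]
side [([515.6, 162.3], [508, 147, 19, 37, 286]), ([362.2, 242.8], [359, 235, 7, 16, 68]), ([345.2, 252.4], [337, 245, 18, 16, 190]), ([318.5, 297.8], [315, 288, 8, 20, 95])]
```

View pics/c3.png

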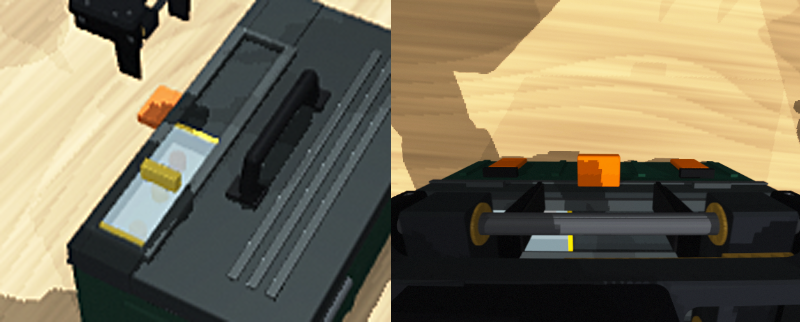

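The cover is fully shut, with its strips at both ends of the compartment, and the tab lies centred between the fingers (wrist 324,253). Next I lower onto the tab and close.

Emit:
{"op": "move_arm", "data": {"commands": [[[0,0,-2],[0,0,0],1],[[0,0,-2],[0,0,0],1],[[0,0,-2],[0,0,0],1],[[0,0,-2],[0,0,0],1],[[0,0,-1.6],[0,0,0],1],[[0,0,-1.2],[0,0,0],1],[[0,0,0],[0,0,0],0],[[0,0,0],[0,0,0],0],[[0,0,0],[0,0,0],0],[[0,0,0],[0,0,0],0]]}}

```text
t: 8.75
eef_pos: [491.3, 65.1, 109.3]
tcp_rot: [-3.142, 0.001, -3.052]
ft_force: [-1.0, -0.5, -1.5]
opening: 0.722
grip_force: 0.0
```

Emit:
{"op": "move_arm", "data": {"commands": [[[0,0,0],[0,0,0],0],[[0,0,0],[0,0,0],0],[[0,0,0],[0,0,0],0],[[0,0,0],[0,0,0],0]]}}

```text
t: 9.15
eef_pos: [490.8, 67.0, 108.9]
tcp_rot: [3.139, 0.001, -3.053]
ft_force: [0.5, 16.7, 1.7]
opening: 0.525
grip_force: 30.0
```

```bash
python3 - <<'E'
from h import *
th=np.radians(np.linspace(0,45,19)); ph=th*20/45
x=-264.5*np.cos(th)+13*np.sin(th)-14*np.sin(ph); z=264.5*np.sin(th)+13*np.cos(th)-14*np.cos(ph)
for a,b in zip(np.diff(x)/10,np.diff(z)/10): print(round(a*.996,2),round(a*.087,2),round(b,2))
print(-.087*20/18,.996*20/18)
E
```

```text
0.05 0.0 1.15
0.1 0.01 1.15
0.15 0.01 1.14
0.2 0.02 1.13
0.25 0.02 1.12
0.3 0.03 1.11
0.35 0.03 1.1
0.4 0.03 1.08
0.44 0.04 1.06
0.49 0.04 1.04
0.53 0.05 1.02
0.58 0.05 0.99
0.62 0.05 0.96
0.66 0.06 0.94
0.7 0.06 0.9
0.74 0.06 0.87
0.77 0.07 0.84
0.81 0.07 0.8
-0.09666666666666665 1.1066666666666667
```

Emit:
{"op": "move_arm", "data": {"commands": [[[0,0.15,0],[0,0,0],0],[[0.05,0,1.15],[-0.1,1.1,0],0],[[0.1,0.01,1.15],[-0.1,1.1,0],0],[[0.15,0.01,1.14],[-0.1,1.1,0],0],[[0,0,0],[0,0,0],0]]}}

```text
t: 9.65
eef_pos: [494.0, 67.3, 143.7]
tcp_rot: [3.141, -0.058, -3.052]
ft_force: [1.3, 4.9, -4.9]
opening: 0.522
grip_force: 30.0
```

Emit:
{"op": "move_arm", "data": {"commands": [[[0.2,0.02,1.13],[-0.1,1.1,0],0],[[0.25,0.02,1.12],[-0.1,1.1,0],0],[[0.3,0.03,1.11],[-0.1,1.1,0],0],[[0.35,0.03,1.1],[-0.1,1.1,0],0],[[0.4,0.03,1.08],[-0.1,1.1,0],0],[[0.44,0.04,1.06],[-0.1,1.1,0],0],[[0,0,0],[0,0,0],0]]}}

```text
t: 10.35
eef_pos: [513.4, 69.0, 209.1]
tcp_rot: [3.141, -0.174, -3.052]
ft_force: [-2.2, 4.5, -3.7]
opening: 0.524
grip_force: 30.0
```

Emit:
{"op": "move_arm", "data": {"commands": [[[0.49,0.04,1.04],[-0.1,1.1,0],0],[[0.53,0.05,1.02],[-0.1,1.1,0],0],[[0.58,0.05,0.99],[-0.1,1.1,0],0],[[0.62,0.05,0.96],[-0.1,1.1,0],0],[[0.66,0.06,0.94],[-0.1,1.1,0],0],[[0.7,0.06,0.9],[-0.1,1.1,0],0],[[0.74,0.06,0.87],[-0.1,1.1,0],0],[[0.77,0.07,0.84],[-0.1,1.1,0],0],[[0.81,0.07,0.8],[-0.1,1.1,0],0],[[0,0,0],[0,0,0],0]]}}

```text
t: 11.35
eef_pos: [572.5, 74.1, 292.1]
tcp_rot: [3.141, -0.348, -3.052]
ft_force: [-2.8, 3.8, -0.5]
opening: 0.523
grip_force: 30.0
```

Emit:
{"op": "move_arm", "data": {"commands": [[[0,0,0],[0,0,0],0],[[0,0,0],[0,0,0],0],[[0,0,0],[0,0,0],0],[[0,0,0],[0,0,0],0],[[0,0,0],[0,0,0],0]]}}

```text
t: 11.85
eef_pos: [572.3, 74.1, 291.8]
tcp_rot: [3.141, -0.347, -3.052]
ft_force: [1.2, 5.9, -5.0]
opening: 0.527
grip_force: 30.0
```

```bash
python3 - <<'E'
from h import *
S=read_camera("scene");B=read_camera("side")
m=np.hstack([cv2.resize(S[100:350,200:460],(400,385)),cv2.resize(B[120:330,220:440],(400,385))]);cv2.imwrite("pics/c4.png",m)
E
```

```text
(no output)
```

View pics/c4.png

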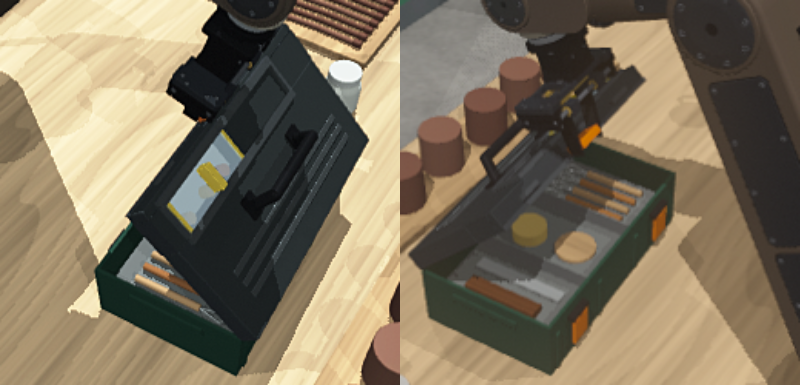

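The lid is up, held by the tab, and the cover is still shut over the stamps. The measured tab height of about 305 mm gives a lid angle of about 44.7°, steady and carrying load, so I'm handing in.

```bash
python3 -c "
from h import *
print(env.job_done())"
```

```text
the job is handed in; nothing more can be done
None
```

I slid the cover fully shut with the lid down, then raised the lid by its tab to about 45° (44.7° worked out from the tab's height), where the gripper is still holding it steady; the job is handed in after about 12 s of robot time, and no verdict came back.

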